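# Heft three look-alike sample cases and pack the carrier, heaviest at the bottom

## Robot

A 6-joint arm with a two-finger parallel gripper is mounted at the origin on the work surface. World frame = base frame: x ahead of the robot, y to its left, z up, the work surface at z = 0. Lengths are in m, angles in rad, forces in N, time in s.
With the tool pointing down it reaches from about 0.25 to 0.725 m from the base axis. Payload 4 kg.
Tool frame: the origin (TCP) lies midway between the tips of the shut fingers; the grasp point (between the pads) lies 19 mm behind it; y points along the fingers, x is the direction in which the jaws open and shut, and the axes are right-handed (so a half turn about y gives the same grasp; the last joint's range is limited). The gripper opens to 85 mm and grips with 20 to 120 N. Pads are 22 mm wide; open, the fingers measure 114 mm over their backs; the gripper's body (76 mm by 85 mm) begins 54 mm behind the grasp point. The pads swing forward as they close: fully open they stand 13 mm farther back than shut.
Start: joints at [-1.101, 0.241, 0.005, 1.335, 0, 1.571], TCP at [0.226, -0.446, 0.231] pointing down, gripper open.
Joint ranges: [-2.72, 2.72], [-1.05, 1.87], [-1.09, 1.28], [-1.99, 2.15], [-1.42, 1.44], [-3.14, 3.14]. Speed limits (rad/s): [2.79, 2.79, 3.14, 3.14, 3.14, 3.14].

## Interface

Orientations are given as a unit quaternion [x, y, z, w].
In Python, from workcell import bot gives the robot as it stands. The module is installed in compiled form; this text tells all that it offers.
- The arm moves only by the shell command python3 -m inch 'ROWS'. ROWS is text: rows parted by semicolons, each of 7 numbers parted by spaces: the turn, a rotation vector about the tool's x, y, z in degrees, then the shift along the tool's x, y, z in mm, then the closure, from 0 (fully open) to 1 (shut). In form: ax ay az dx dy dz fingers; .... A call has 1 to 12 rows; each row shifts and turns the commanded pose from where the row before left it, along the tool's axes as they then stand; what a row does not reach is not made up. A row lasts 1/8 s, in which the tool goes at most 62.5 mm and 10.7 degrees, less where a joint would pass 70% of its speed; a pose out of reach is approached as far as the arm can. A call with a gripper value outside its range is refused whole. The fingers move at their own pace and stop on an object; the grip force is fixed at half the most. Time passes only in rows, so rows that do not move let the fingers close. It gives the time, the measured TCP pose, the force and the opening at its end, in the units of the state.
- bot.get_obs(): the state, without advancing time (a new reading comes with each control period).
- bot.camera(name): name is "side" or "top"; returns a dict with "color" (480x640x3 uint8, blue, green, red), "fx", "fy", "cx", "cy" (pixels), "extrinsics" (4x4, takes a point from world to camera coordinates). Camera axes: x right, y up, looking along -z (the intrinsics and any distortion apply to the point x, -y, -z); pixel columns grow to the right and rows downward; lengths in m; the calibration is good to about 2 mm. A picture is of the moment at which its call begins. There is no depth.
- bot.job_done(): hands the job in, once; it reports no verdict.
Trained networks look in the newest picture that a camera, given by its name, has taken for a name from the list of things; names that differ only in an ending like _2 or _b are one class to them, and where a whole thing is asked for, a point or a joint stands for the part that bears it (a point fixed in the world has none). Each returns a list of dicts, best first, with "conf" (0 to 1); they miss things now and then, are a little off and sometimes report something else, mostly with a low value. They report only what shows in the picture. A call takes as long as a camera call. They do not tell look-alikes from the thing itself.
- bot.look_for(name, camera): "extent" ([left, top, right, bottom] in pixels, round what is visible of it).
- bot.cut_out(name, camera): "region" (480x640 bool, what is visible of it) and "extent" ([left, top, right, bottom] in pixels, round what is visible of it).
- bot.spot_point(name, camera): "point" ([column, row] in pixels: a listed point, or the origin of a listed thing).
The state is a dict: "clock": time; "joint_pos": joint angles; "joint_vel": joint speeds; "tau": joint torques, N m; "eef_pos": TCP position; "tool_rot": TCP orientation; "ft_force": force on the tool from outside, world axes, zero at the start; "ft_torque": the same for the moment, N m; "grip_width": finger opening in m.
Only numpy, scipy, OpenCV 4.12 (cv2) and the standard library are available. Lean on these libraries where they do the work, as an engineer would, in place of code of your own. Each camera call takes 0.05 s, during which the arm holds its last target.

## Task

Three identical-looking sample cases of different weight stand about the lab bench: heft each one to judge its weight, then pack all three in the blue carrier as one neat level stack between its end walls, heaviest at the bottom, lightest on top. Set them down gently rather than dropping them, keep them upright, and leave the bottles, jars and beaker standing where they are.

Things in the scene. Friction and masses are not known exactly. Their poses are not given: they have to be found in the camera images.
- case_a: one of three identical closed aluminium cases, orange lid patch, 116 (x) x 56 (y) x 62 mm tall, flat top and bottom; origin: centre of underside, z up. Starts flat on the bench, yaw within 0.8 rad of world x. A hidden metal insert (1 to 2 mm play) at its middle sets the weight: of the three, one is about 0.22 kg in all, one 0.46 and one 0.80 (each within 0.09); which is which changes every time
- case_b: one of three identical closed aluminium cases, orange lid patch, 116 (x) x 56 (y) x 62 mm tall, flat top and bottom; origin: centre of underside, z up. Starts flat on the bench, yaw within 0.8 rad of world x. A hidden metal insert (1 to 2 mm play) at its middle sets the weight: of the three, one is about 0.22 kg in all, one 0.46 and one 0.80 (each within 0.09); which is which changes every time
- case_c: one of three identical closed aluminium cases, orange lid patch, 116 (x) x 56 (y) x 62 mm tall, flat top and bottom; origin: centre of underside, z up. Starts flat on the bench, yaw within 0.8 rad of world x. A hidden metal insert (1 to 2 mm play) at its middle sets the weight: of the three, one is about 0.22 kg in all, one 0.46 and one 0.80 (each within 0.09); which is which changes every time
- carrier: blue carrier fixed to the bench; origin: centre of its underside on the bench, x along the length of the cases (either way round), z up, yaw within 0.7 rad of world x. Floor plate 140 x 80 x 6 mm. End walls at +x and -x, 80 mm wide, 128 mm apart inside, flared outward at the top, 148 mm high. Long sides open but for lips 66 mm apart, 16 mm high
- carrier_floor (a point): centre of the upper face of the carrier's floor plate, 6 mm over the bench; the first case stands here, the others flat on it; the third stands out above the end walls. Axes as the carrier's
- amber_bottle: upright amber glass bottle with black cap, 62 mm diameter, 165 mm tall; a loose bystander, origin at the centre of its underside
- white_bottle: upright white plastic bottle with blue cap, 64 mm diameter, 150 mm tall; a loose bystander, origin at the centre of its underside
- brown_bottle: upright amber glass bottle with white cap, 60 mm diameter, 140 mm tall; a loose bystander, origin at the centre of its underside
- beaker: white ceramic beaker, 64 mm diameter, 90 mm tall; a loose bystander, origin at the centre of its underside
- jar: white jar with green lid, 60 mm diameter, 75 mm tall; a loose bystander, origin at the centre of its underside
- small_jar: amber jar with black lid, 52 mm diameter, 65 mm tall; a loose bystander, origin at the centre of its underside
Things that resemble listed ones, but are neither listed nor needed, are in the scene too. What is shaped like the case_a but pink or red is not meant. Leave any yellow look-alike of the case_c alone.

How it is judged:
By the outcome, as a careful person would: the job done as asked, in the order asked, and still so for the second after the job is handed in, with the robot touching nothing.
It also fails if it takes over 72 s, if anything falls off the work surface, if the arm or the gripper's body presses on something with over 40 N, if the wrist force passes 120 N, or if a joint passes its speed limit or range.

## Working session

There is one attempt and no reset: what is moved stays moved. The work goes in short steps, Python scripts to look and compute and a shell command to move; the robot and the scene stay as the last step left them, time stands still between calls to the robot, and variables do not carry over. Pictures are saved under pics/ and viewed, and the job is handed in when it is done.

```bash
mkdir -p pics; cat > s0.py <<'E'
from workcell import bot
import cv2,numpy as np
o=bot.get_obs()
print({k:np.round(v,3).tolist() for k,v in o.items()})
for n in ["side","top"]:
    c=bot.camera(n); cv2.imwrite(f"pics/{n}0.png",c["color"])
    print(n,c["fx"],c["fy"],c["cx"],c["cy"],np.round(c["extrinsics"],4).tolist(),[k for k in c])
    for t in ["case_a","carrier","amber_bottle","white_bottle","brown_bottle","beaker","jar","small_jar"]:
        print(t,[(np.round(d["extent"]).tolist(),round(float(d["conf"]),2)) for d in bot.look_for(t,n)][:6])
    print([(np.round(d["point"]).tolist(),round(float(d["conf"]),2)) for d in bot.spot_point("case_a",n)], [(np.round(d["point"]).tolist(),round(float(d["conf"]),2)) for d in bot.spot_point("carrier_floor",n)])
E
python3 s0.py
```

```text
{'clock': 0.0, 'joint_pos': [-1.101, 0.241, 0.004, 1.335, 0.0, 1.571], 'joint_vel': [-0.001, -0.001, 0.002, 0.001, 0.0, -0.001], 'tau': [0.0, -37.232, 25.241, 0.017, 0.0, -0.0], 'eef_pos': [0.226, -0.445, 0.23], 'tool_rot': [-0.602, 0.371, -0.369, 0.603], 'ft_force': [0.154, 0.297, -0.353], 'ft_torque': [0.06, -0.017, 0.017], 'grip_width': 0.085}
side 551.5437881109946 551.5437881109946 322.70460837152666 243.6226093345745 [[-0.9405, -0.3397, -0.0124, 0.4548], [0.2021, -0.5882, 0.7831, -0.127], [-0.2733, 0.734, 0.6218, -1.1058], [0.0, 0.0, 0.0, 1.0]] ['color', 'fx', 'fy', 'cx', 'cy', 'extrinsics']
case_a [([214.0, 238.0, 256.0, 298.0], 0.95), ([239.0, 326.0, 308.0, 382.0], 0.94), ([333.0, 397.0, 375.0, 480.0], 0.89), ([460.0, 165.0, 498.0, 207.0], 0.83), ([277.0, 183.0, 317.0, 227.0], 0.76)]
carrier [([348.0, 127.0, 414.0, 207.0], 0.69)]
amber_bottle [([308.0, 196.0, 339.0, 269.0], 0.76)]
white_bottle [([191.0, 191.0, 229.0, 237.0], 0.7), ([126.0, 298.0, 173.0, 376.0], 0.55)]
brown_bottle [([277.0, 122.0, 300.0, 178.0], 0.95)]
beaker [([196.0, 191.0, 229.0, 236.0], 0.75)]
jar [([320.
[... 786 characters left out ...]
]
amber_bottle [([306.0, 224.0, 338.0, 260.0], 0.8)]
white_bottle [([125.0, 138.0, 171.0, 181.0], 0.96), ([240.0, 147.0, 295.0, 202.0], 0.59), ([428.0, 210.0, 520.0, 297.0], 0.17)]
brown_bottle [([454.0, 119.0, 493.0, 160.0], 0.72)]
beaker [([314.0, 95.0, 346.0, 135.0], 0.8), ([252.0, 259.0, 283.0, 287.0], 0.46)]
jar [([252.0, 259.0, 283.0, 283.0], 0.75), ([127.0, 139.0, 173.0, 180.0], 0.66), ([429.0, 211.0, 521.0, 294.0], 0.61)]
small_jar [([374.0, 248.0, 397.0, 274.0], 0.71)]
[([227.0, 329.0], 0.96), ([270.0, 178.0], 0.87), ([132.0, 339.0], 0.86), ([190.0, 253.0], 0.82), ([496.0, 371.0], 0.82), ([389.0, 190.0], 0.71), ([383.0, 260.0], 0.59)] [([459.0, 257.0], 0.83), ([272.0, 275.0], 0.69)]
```

View pics/top0.png

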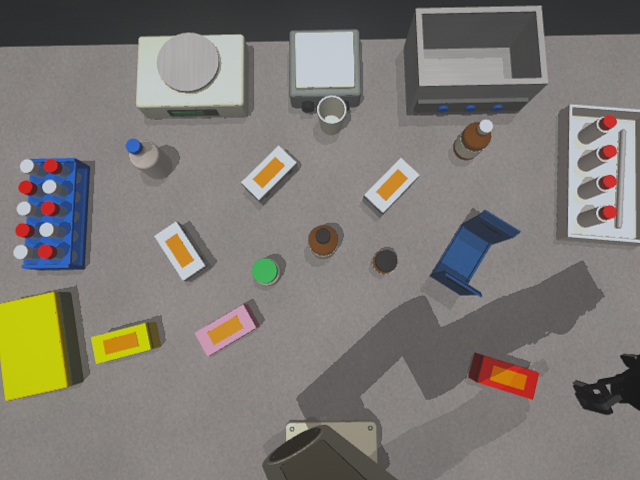

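View pics/side0.png

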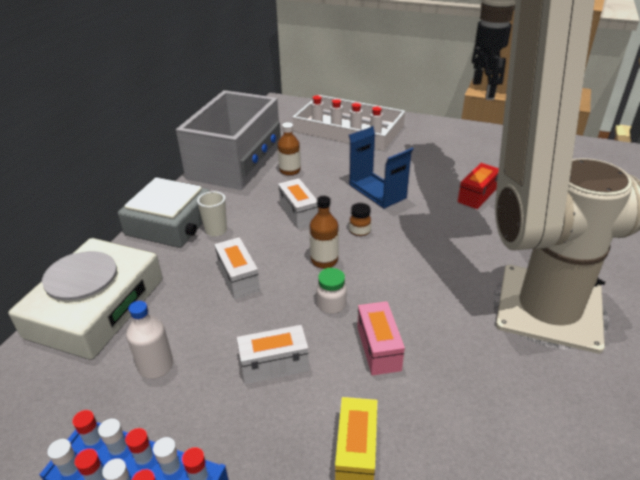

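```bash
cat > h.py <<'E'
from workcell import bot
import cv2,numpy as np
from scipy.optimize import minimize
from scipy.spatial.transform import Rotation as Rn
def proj(c,P):
    E=c["extrinsics"];p=np.asarray(P)@E[:3,:3].T+E[:3,3]
    z=-p[:,2];return np.c_[c["fx"]*p[:,0]/z+c["cx"],-c["fy"]*p[:,1]/z+c["cy"]]
def back(c,uv,h):
    uv=np.atleast_2d(np.asarray(uv,float));E=c["extrinsics"]
    d=np.c_[(uv[:,0]-c["cx"])/c["fx"],-(uv[:,1]-c["cy"])/c["fy"],-np.ones(len(uv))]@E[:3,:3]
    o=-E[:3,:3].T@E[:3,3]
    return o+d*((h-o[2])/d[:,2])[:,None]
def T(pose,P):
    x,y,a=pose;c,s=np.cos(a),np.sin(a);P=np.asarray(P,float)
    return np.c_[x+c*P[:,0]-s*P[:,1],y+s*P[:,0]+c*P[:,1],P[:,2]]
def box(x0,x1,y0,y1,z0,z1):
    return np.array([[x,y,z] for x in(x0,x1) for y in(y0,y1) for z in(z0,z1)])
CASE=lambda z:[box(-.058,.058,-.028,.028,z,z+.062)]
CARR=[box(-.07,.07,-.04,.04,0,.006),box(.064,.068,-.04,.04,0,.13),box(-.068,-.064,-.04,.04,0,.13),
 np.array([[.064,-.04,.125],[.064,.04,.125],[.074,-.04,.148],[.074,.04,.148]]),np.array([[-.064,-.04,.125],[-.064,.04,.125],[-.074,-.04,.148],[-.074,.04,.148]]),
 box(-.064,.064,.033,.036,0,.016),box(-.064,.064,-.036,-.033,0,.016)]
def sil(c,pose,parts,S=4):
    m=np.zeros((480*S,640*S),np.uint8)
    for p in parts:
        h=cv2.convexHull(np.float32(proj(c,T(pose,p))*S+S/2))
        cv2.fillConvexPoly(m,np.int32(np.round(h)),255)
    return cv2.resize(m,(640,480),interpolation=cv2.INTER_AREA)/255.
def fit(cs,masks,pose0,parts):
    def f(p):
        return sum(np.abs(sil(c,p,parts)-m).sum()/m.sum() for c,m in zip(cs,masks))
    r=minimize(f,pose0,method="Nelder-Mead",options=dict(initial_simplex=np.array([pose0]*4)+np.array([[0,0,0],[.012,0,0],[0,.012,0],[0,0,.15]]),xatol=2e-4,fatol=1e-4))
    return r.x,r.fun
def orange(c):
    hsv=cv2.cvtColor(c["color"],cv2.COLOR_BGR2HSV)
    m=cv2.inRange(hsv,(9,150,120),(22,255,255))
    n,l,s,ce=cv2.connectedComponentsWithStats(m)
    return [(ce[i],l==i,s[i,4]) for i in range(1,n) if s[i,4]>60]
def segs(img,c,pose,parts,col):
    for p in parts:
        h=cv2.convexHull(np.float32(proj(c,T(pose,p))));cv2.polylines(img,[np.int32(np.round(h*8))],True,col,1,cv2.LINE_AA,3)
E
cat > s1.py <<'E'
from h import *
ct=bot.camera("top");mt=bot.cut_out("case_a","top");kt=bot.cut_out("carrier","top")
cs=bot.camera("side");ms=bot.cut_out("case_a","side");ks=bot.cut_out("carrier","side")
def at(ms,uv):
    L=[m for m in ms if m["region"][int(uv[1])-2:int(uv[1])+3,int(uv[0])-2:int(uv[0])+3].any() and m["region"].sum()<12000]
    return L[0]["region"].astype(float) if L else None
it,is_=ct["color"].copy(),cs["color"].copy()
def run(name,p0,parts,mt,ms,zc):
    u=proj(ct,[[p0[0],p0[1],zc]])[0];v=proj(cs,[[p0[0],p0[1],zc]])[0]
    a,b=at(mt,u),at(ms,v)
    for C,M,t in(([ct],[a],"top"),([cs],[b],"side"),([ct,cs],[a,b],"both")):
        if any(m is None for m in M): print(name,t,"none");continue
        r,f=fit(C,M,p0,parts);print(name,t,np.round(r,4),round(f,3))
    segs(it,ct,r,parts,(0,255,0));segs(is_,cs,r,parts,(0,255,0))
for n,uv in(("P",(270,173)),("Q",(391,187)),("R",(180,251))):
    B=min(orange(ct),key=lambda b:np.hypot(*(b[0]-uv)))
    ys,xs=np.nonzero(B[1]);w=back(ct,np.c_[xs,ys],.062)[:,:2];m=w.mean(0)
    e=np.linalg.eigh(np.cov((w-m).T))[1][:,1];a=np.arctan(e[1]/e[0]);print(n,"orange",m.round(4),a.round(3))
    run(n,[m[0],m[1],a],CASE(0),mt,ms,.062)
w=back(ct,[[459,257]],.006)[0];e=back(ct,[[432,285]],0)[0];
run("carrier",[w[0],w[1],-.5],CARR,kt,ks,.006)
cv2.imwrite("pics/t1.png",it);cv2.imwrite("pics/s1.png",is_)
for n,uv in(("amber",(322,235)),):pass
for t,h in(("amber_bottle",.0),("white_bottle",0),("brown_bottle",0),("beaker",0),("jar",0),("small_jar",0)):
    print(t,[(back(ct,d["point"],0)[0,:2].round(3),round(d["conf"],2)) for d in bot.spot_point(t,"top")][:2],[(back(cs,d["point"],0)[0,:2].round(3),round(d["conf"],2)) for d in bot.spot_point(t,"side")][:2])
E
python3 s1.py
```

```text
P orange [0.6308 0.1255] -0.777
P top [ 0.6309  0.1271 -0.7913] 0.083
P side [ 0.6308  0.1267 -0.7931] 0.026
P both [ 0.6308  0.1266 -0.7878] 0.109
Q orange [ 0.5983 -0.1408] -0.773
Q top [ 0.598  -0.1403 -0.7821] 0.032
Q side [ 0.6007 -0.1408 -0.8295] 0.094
Q both [ 0.599  -0.1406 -0.7963] 0.155
R orange [0.4628 0.3163] 0.584
R top [0.4617 0.3169 0.6074] 0.043
R side [0.4636 0.3166 0.5922] 0.021
R both [0.4627 0.3169 0.5912] 0.076
carrier top [ 0.4396 -0.2982 -0.5938] 0.038
carrier side [ 0.4399 -0.299  -0.5804] 0.036
carrier both [ 0.4403 -0.2984 -0.588 ] 0.082
amber_bottle [(array([0.486, 0.01 ]), 0.83)] [(array([0.476, 0.003]), 0.69)]
white_bottle [(array([0.672, 0.39 ]), 0.98)] [(array([0.666, 0.386]), 0.69)]
brown_bottle [(array([ 0.701, -0.328]), 0.79)] [(array([ 0.704, -0.32 ]), 0.76), (array([ 0.442, -0.298]), 0.4)]
beaker [(array([ 0.759, -0.005]), 0.97)] [(array([ 0.761, -0.007]), 0.8)]
jar [(array([0.632, 0.128]), 0.73), (array([0.417, 0.135]), 0.55)] [(array([0.419, 0.127]), 0.88)]
small_jar [(array([ 0.433, -0.129]), 0.84)] [(array([ 0.428, -0.124]), 0.88)]
```

```bash
python3 -c "
import cv2,numpy as np
a=cv2.imread('pics/t1.png')[100:340,140:540];b=cv2.imread('pics/s1.png')[110:410,190:440]
cv2.imwrite('pics/o1.png',cv2.resize(a,None,fx=2,fy=2));cv2.imwrite('pics/o2.png',cv2.resize(b,None,fx=2,fy=2))"
```

```text
(no output)
```

View pics/o1.png

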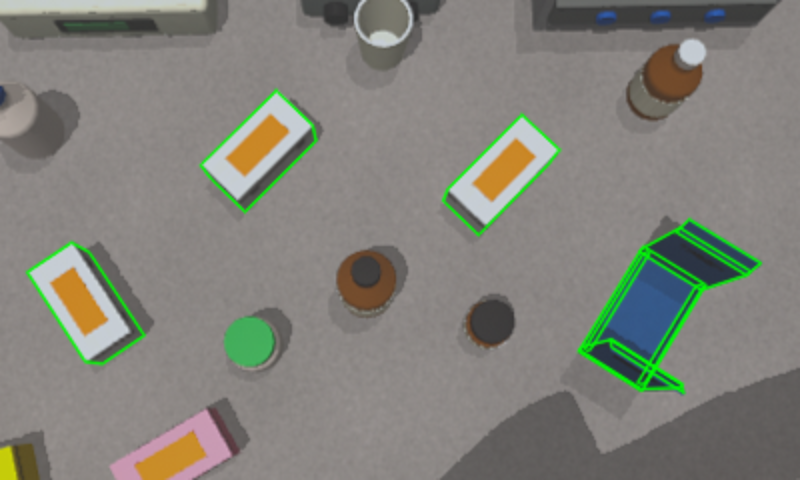

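View pics/o2.png

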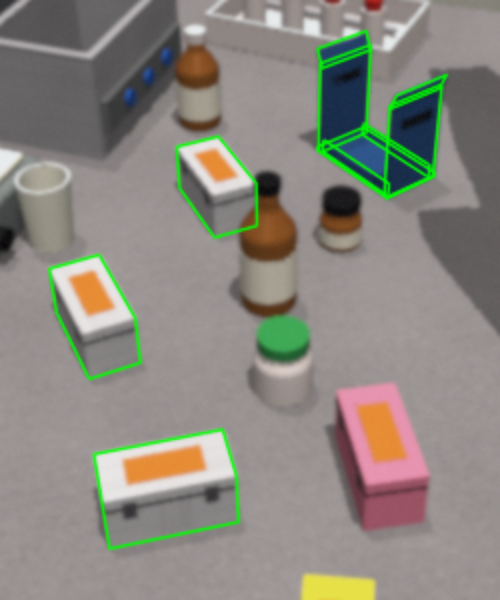

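```bash
cat > plan.py <<'E'
import sys
from h import *
def plan(x,y,z,yaw):
    o=bot.get_obs();R=Rn.from_quat(o["tool_rot"]);p=np.array(o["eef_pos"])
    best=None
    for k in(0,np.pi):
        a=yaw+np.pi/2+k;X=np.array([np.cos(a),np.sin(a),0]);Y=np.array([0,0,-1.]);Z=np.cross(X,Y)
        Rt=Rn.from_matrix(np.c_[X,Y,Z]);rv=(R.inv()*Rt).as_rotvec(degrees=True)
        if best is None or np.linalg.norm(rv)<np.linalg.norm(best[0]): alt=best;best=(rv,Rt)
        else: alt=(rv,Rt)
    d=np.array([x,y,z])-p
    print("t",round(o["clock"],2),"pos",p.round(4),"j",np.round(o["joint_pos"],2),"F",np.round(o["ft_force"],2),"w",round(o["grip_width"],4))
    print("turn",best[0].round(2),"(alt",alt[0].round(1),") shift in current axes mm",(R.inv().apply(d)*1000).round(1),"after turn mm",(best[1].inv().apply(d)*1000).round(1), "dist",round(np.linalg.norm(d)*1000))
plan(*[float(v) for v in sys.argv[1:5]])
E
python3 plan.py .599 -.1405 .23 -.785
```

```text
t 2.0 pos [ 0.2263 -0.4458  0.2313] j [-1.1   0.24  0.01  1.34 -0.    1.57] F [-0.34 -0.24  0.69] w 0.0857
turn [ 0.   71.89  0.  ] (alt [   0.  -108.1   -0. ] ) shift in current axes mm [-103.6    1.3  470.5] after turn mm [-479.4    1.3   47.8] dist 482
```

```bash
python3 -m inch '0 10.3 0 0 0 0 0;0 10.3 0 0 0 0 0;0 10.3 0 0 0 0 0;0 10.3 0 0 0 0 0;0 10.3 0 0 0 0 0;0 10.3 0 0 0 0 0;0 10.1 0 0 0 0 0;0 0 0 -60 0 6 0;0 0 0 -60 0 6 0;0 0 0 -60 0 6 0;0 0 0 -60 0 6 0;0 0 0 -60 0 6 0'; python3 plan.py .599 -.1405 .23 -.785
```

```text
clock: 3.5
eef_pos: [0.4089, -0.3062, 0.234]
tool_rot: [-0.286, 0.647, -0.628, 0.324]
ft_force: [0.3, 0.6, -0.2]
grip_width: 0.0855
t 3.5 pos [ 0.4089 -0.3062  0.234 ] j [-0.68  0.26  0.04  1.35  0.06  3.14] F [ 0.29  0.59 -0.19] w 0.0855
turn [ 0.25  6.16 -3.44] (alt [  -5.2 -173.8   -0.4] ) shift in current axes mm [-247.5   18.9   44.3] after turn mm [-251.5    4.    17.4] dist 252
```

```bash
python3 -m inch '0 -10.5 0 0 0 0 0;0 -10.5 0 0 0 0 0;0 -10.5 0 0 0 0 0;0 -10.5 0 0 0 0 0;0 -10.5 0 0 0 0 0;0 -10.5 0 0 0 0 0;0 -10.5 0 0 0 0 0;0 -10.5 0 0 0 0 0;0 -10.5 0 0 0 0 0;0 -10.5 0 0 0 0 0;0 -10.5 0 0 0 0 0;0 -10.5 0 0 0 0 0'; python3 plan.py .599 -.1405 .23 -.785
```

```text
clock: 5.0
eef_pos: [0.4079, -0.3072, 0.2341]
tool_rot: [-0.69, 0.004, -0.029, 0.724]
ft_force: [0.4, 0.3, -0.8]
grip_width: 0.085
t 5.0 pos [ 0.4079 -0.3072  0.2341] j [-0.68  0.26  0.04  1.35  0.06  0.94] F [ 0.4   0.27 -0.79] w 0.085
turn [ -1.8  -47.61   3.01] (alt [ -3.7 132.3  -2.2] ) shift in current axes mm [182.9  18.9 174.6] after turn mm [253.    4.1 -17.4] dist 254
```

```bash
python3 -m inch '-0.4 -9.6 0.6 0 0 0 0;-0.4 -9.5 0.6 0 0 0 0;-0.4 -9.5 0.6 0 0 0 0;-0.4 -9.5 0.6 0 0 0 0;-0.4 -9.5 0.6 0 0 0 0;0 0 0 60 0 -4 0;0 0 0 60 1 -4 0;0 0 0 60 1 -4 0;0 0 0 60 1 -4 0;0 0 0 0 0 0 0'; python3 plan.py .599 -.1405 .1 -.785
```

```text
clock: 6.25
eef_pos: [0.5924, -0.1464, 0.2294]
tool_rot: [0.654, 0.271, -0.271, -0.653]
ft_force: [-1.1, -0.4, 0.5]
grip_width: 0.0856
t 6.25 pos [ 0.5924 -0.1464  0.2294] j [-0.24  0.46  0.32  1.43 -0.    0.54] F [-1.12 -0.4   0.49] w 0.0856
turn [ 0.1  -0.02 -0.06] (alt [1.0e-01 1.8e+02 2.0e-01] ) shift in current axes mm [  9.  129.4  -0.3] after turn mm [  8.9 129.4  -0.5] dist 130
```

```bash
python3 -m inch '0 0 0 9 50 0 0;0 0 0 0 60 0 0;0 0 0 0 50 0 0;0 0 0 0 30 0 0;0 0 0 0 22 0 0;0 0 0 0 0 0 0'; python3 plan.py .599 -.1405 .017 -.785
```

```text
clock: 7.0
eef_pos: [0.594, -0.1445, 0.0168]
tool_rot: [0.654, 0.267, -0.27, -0.654]
ft_force: [0.2, -0.3, 0.8]
grip_width: 0.0852
t 7.0 pos [ 0.594  -0.1445  0.0168] j [-0.24  0.62  0.01  0.96 -0.    0.56] F [ 0.18 -0.27  0.77] w 0.0852
turn [-0.08 -0.42 -0.24] (alt [ 4.000e-01  1.796e+02 -1.000e-01] ) shift in current axes mm [ 6.3 -0.2 -0.7] after turn mm [ 6.3 -0.2 -0.8] dist 6
```

```bash
python3 -m inch '0 0 0 0 0 0 1;0 0 0 0 0 0 1;0 0 0 0 0 0 1;0 0 0 0 0 0 1;0 0 0 0 0 0 1;0 0 0 0 0 0 1'; python3 plan.py .599 -.1405 .06 -.785
```

```text
clock: 7.75
eef_pos: [0.5984, -0.1444, 0.0211]
tool_rot: [0.656, 0.27, -0.267, -0.652]
ft_force: [1.1, -0.0, 6.5]
grip_width: 0.0553
t 7.75 pos [ 0.5984 -0.1444  0.0211] j [-0.24  0.62  0.01  0.96 -0.    0.56] F [ 1.11 -0.02  6.53] w 0.0553
turn [ 0.38 -0.36  0.1 ] (alt [-1.000e-01  1.796e+02  6.000e-01] ) shift in current axes mm [  3.2 -38.9   2.1] after turn mm [  3.2 -38.9   2.4] dist 39
```

```bash
python3 -m inch '0 0 0 0 -10 0 1;0 0 0 0 -20 0 1;0 0 0 0 -20 0 1;0 0 0 0 0 0 1;0 0 0 0 0 0 1'; cat > wt.py <<'E'
from h import *
F=[]
for i in range(6): F.append(np.r_[bot.get_obs()["ft_force"],bot.get_obs()["ft_torque"]]); bot.camera("top")
print(np.mean(F,0).round(2),np.std(F,0).round(2))
E
python3 wt.py;python3 plan.py .599 -.1405 .06 -.785
```

```text
clock: 8.38
eef_pos: [0.5953, -0.1438, 0.0676]
tool_rot: [0.655, 0.268, -0.269, -0.653]
ft_force: [-0.7, -0.2, -5.2]
grip_width: 0.0558
[-0.34 -0.36 -4.73 -0.01 -0.    0.03] [0.44 0.3  0.64 0.01 0.02 0.03]
t 8.68 pos [ 0.5959 -0.1439  0.068 ] j [-0.24  0.57  0.07  1.06 -0.    0.56] F [ 0.71  0.02 -4.14] w 0.0556
turn [ 0.09 -0.36 -0.12] (alt [2.000e-01 1.796e+02 1.000e-01] ) shift in current axes mm [4.6 8.  0.3] after turn mm [4.5 8.  0.2] dist 9
```

```bash
python3 -m inch '0 0 0 0 25 0 1;0 0 0 0 15 0 1;0 0 0 0 6 0 1;0 0 0 0 2 0 1;0 0 0 0 0 0 1'; python3 -m inch '0 0 0 0 0 0 0.2;0 0 0 0 0 0 0;0 0 0 0 0 0 0;0 0 0 0 0 0 0'
```

```text
clock: 9.3
eef_pos: [0.5972, -0.1443, 0.0214]
tool_rot: [0.655, 0.269, -0.268, -0.653]
ft_force: [0.5, -0.6, -5.1]
grip_width: 0.0557
clock: 9.8
eef_pos: [0.5968, -0.1442, 0.0211]
tool_rot: [0.655, 0.269, -0.268, -0.653]
ft_force: [-0.2, -1.1, 0.8]
grip_width: 0.0853
```

```bash
python3 -m inch '0 0 0 0 -25 0 0;0 0 0 0 -60 0 0;0 0 0 0 -60 0 0;0 0 0 0 -55 0 0;0 0 0 0 0 0 0'; python3 plan.py .631 .1265 .2 -.785
```

```text
clock: 10.42
eef_pos: [0.5994, -0.1443, 0.2274]
tool_rot: [0.658, 0.272, -0.265, -0.65]
ft_force: [0.3, 0.7, -0.4]
grip_width: 0.0853
t 10.43 pos [ 0.5994 -0.1443  0.2274] j [-0.23  0.47  0.32  1.41 -0.    0.56] F [ 0.32  0.67 -0.37] w 0.0853
turn [ 0.76 -0.36  0.3 ] (alt [ -0.5 179.6   1.2] ) shift in current axes mm [212.6  26.3 170.8] after turn mm [213.9  27.4 169.1] dist 274
```

```bash
python3 -m inch '0 0 0 45 0 36 0;0 0 0 45 0 36 0;0 0 0 45 0 36 0;0 0 0 45 0 36 0;0 -0.4 0 33 0 27 0;0 0 0 0 0 0 0'; python3 plan.py .631 .1265 .017 -.785
```

```text
clock: 11.18
eef_pos: [0.6269, 0.1313, 0.2183]
tool_rot: [0.653, 0.272, -0.273, -0.652]
ft_force: [-0.1, -0.6, 0.5]
grip_width: 0.0855
t 11.18 pos [0.6269 0.1313 0.2183] j [ 0.21  0.54  0.41  1.45 -0.    0.99] F [-0.12 -0.58  0.49] w 0.0855
turn [ 0.07  0.35 -0.16] (alt [-2.000e-01 -1.797e+02 -1.000e-01] ) shift in current axes mm [  0.  201.3  -6. ] after turn mm [ -0.5 201.3  -6.3] dist 201
```

```bash
python3 -m inch '0 0 0 0 40 -6 0;0 0 0 0 55 0 0;0 0 0 0 55 0 0;0 0 0 0 30 0 0;0 0 0 0 20 0 0;0 0 0 0 0 0 0'; python3 plan.py .631 .1265 .017 -.785
```

```text
clock: 11.92
eef_pos: [0.6296, 0.1212, 0.0172]
tool_rot: [0.654, 0.268, -0.273, -0.653]
ft_force: [-0.7, -0.3, -0.1]
grip_width: 0.0852
t 11.93 pos [0.6296 0.1212 0.0172] j [ 0.19  0.68  0.11  1.01 -0.    0.98] F [-0.72 -0.3  -0.12] w 0.0852
turn [-0.02 -0.05 -0.37] (alt [  0.6 179.9  -0. ] ) shift in current axes mm [4.7 0.2 2.8] after turn mm [4.7 0.2 2.8] dist 5
```

```bash
python3 -m inch '0 0 0 0 0 0 1;0 0 0 0 0 0 1;0 0 0 0 0 0 1;0 0 0 0 0 0 1;0 0 0 0 0 0 1;0 0 0 0 -10 0 1;0 0 0 0 -20 0 1;0 0 0 0 -20 0 1;0 0 0 0 0 0 1;0 0 0 0 0 0 1'; python3 wt.py;python3 plan.py .631 .1265 .06 -.785
```

```text
clock: 13.18
eef_pos: [0.6304, 0.1229, 0.0681]
tool_rot: [0.654, 0.27, -0.272, -0.652]
ft_force: [-0.7, -0.1, -8.4]
grip_width: 0.0554
[-0.15  0.11 -8.09 -0.02 -0.02 -0.01] [0.43 0.22 0.26 0.02 0.03 0.01]
t 13.47 pos [0.6315 0.123  0.0692] j [ 0.19  0.63  0.17  1.11 -0.    0.98] F [-0.07  0.37 -7.8 ] w 0.0552
turn [ 0.11  0.04 -0.14] (alt [  -0.2 -180.    -0.2] ) shift in current axes mm [2.1 9.2 2.8] after turn mm [2.1 9.2 2.8] dist 10
```

```bash
cat >> plan.py <<'E'
if len(sys.argv)>5:
    pass
E
python3 - <<'E'
s=open('plan.py').read()
s=s.replace("def plan(x,y,z,yaw):","def plan(x,y,z,yaw,off=0):").replace("    d=np.array([x,y,z])-p","    d=np.array([x,y,z])-off*1e-3*best[1].as_matrix()[:,2]-p").replace("sys.argv[1:5]","sys.argv[1:6]")
open('plan.py','w').write(s)
E
python3 -m inch '0 0 0 0 -30 0 1;0 0 0 0 -60 0 1;0 0 0 0 -50 0 1;0 0 0 0 -25 0 1;0 0 0 0 0 0 1'; python3 plan.py .44 -.2985 .23 -.587 2.8
```

```text
clock: 14.1
eef_pos: [0.6334, 0.1239, 0.2381]
tool_rot: [0.655, 0.273, -0.269, -0.652]
ft_force: [0.5, 0.0, -8.5]
grip_width: 0.0554
t 14.1 pos [0.6334 0.1239 0.2381] j [ 0.19  0.54  0.46  1.49 -0.    0.98] F [ 0.51  0.04 -8.53] w 0.0554
turn [  0.39 -11.31   0.2 ] (alt [ -0.3 168.7   0.6] ) shift in current axes mm [-435.1    7.4 -164.2] after turn mm [-458.8    8.1  -75.7] dist 465
```

```bash
python3 -m inch '0.2 -5.6 0.1 0 0 0 1;0.2 -5.6 0.1 0 0 0 1;0 0 0 -30 0 -5 1;0 0 0 -55 0 -9 1;0 0 0 -60 0 -10 1;0 0 0 -60 0 -10 1;0 0 0 -60 0 -10 1;0 0 0 -60 0 -10 1;0 0 0 -60 0 -10 1;0 0 0 -45 0 -8 1;0 0 0 -29 0 -4 1;0 0 0 0 0 0 1'; python3 plan.py .44 -.2985 .22 -.587 2.8
```

```text
clock: 15.6
eef_pos: [0.4378, -0.3018, 0.2344]
tool_rot: [-0.622, -0.329, 0.335, 0.626]
ft_force: [-0.0, 1.2, -8.2]
grip_width: 0.0552
t 15.6 pos [ 0.4378 -0.3018  0.2344] j [-0.6   0.31  0.11  1.38 -0.01 -0.01] F [-0.05  1.21 -8.22] w 0.0552
turn [-0.49 -0.35 -0.29] (alt [  0.5 179.6  -0.8] ) shift in current axes mm [ 4.  14.4 -2.9] after turn mm [ 3.9 14.4 -2.8] dist 15
```

```bash
python3 -m inch '-0.5 -0.3 -0.3 4 0 -3 1;0 0 0 0 0 0 1'; cat > ov.py <<'E'
import sys
from h import *
# usage: ov.py tag offset [tz]
off=float(sys.argv[2])*1e-3; tz=float(sys.argv[3]) if len(sys.argv)>3 else .0195
o=bot.get_obs();R=Rn.from_quat(o["tool_rot"]).as_matrix();p=np.array(o["eef_pos"])
c0=p+off*R[:,2]; yaw=np.arctan(R[1,2]/R[0,2]);zb=p[2]-tz
print("held centre",c0.round(4),"yaw",yaw.round(4),"zb",zb.round(4))
ims=[]
for n in("top","side"):
    c=bot.camera(n);im=c["color"];g=im.copy()
    segs(g,c,(c0[0],c0[1],yaw),CASE(zb),(0,255,0));segs(g,c,(.440,-.2985,-.587),CARR,(255,255,0))
    P=T((c0[0],c0[1],yaw),[[0,0,zb+.03]]);u=np.int32(proj(c,P)[0]);x0=np.clip(u[0]-90,0,460);y0=np.clip(u[1]-75,0,330)
    ims.append(np.hstack([cv2.resize(k[y0:y0+150,x0:x0+180],(400,300),interpolation=cv2.INTER_CUBIC) for k in(im,g)]))
    for d in bot.cut_out("case_a",n):
        l,t,r,b=d["extent"]
        if l<u[0]<r and t<u[1]<b: print(n,"net",np.round(d["extent"]),round(d["conf"],2))
cv2.imwrite(f"pics/{sys.argv[1]}.png",np.vstack(ims))
E
python3 ov.py h1 2.8; python3 plan.py .44 -.2985 .22 -.587 2.8
```

```text
clock: 15.85
eef_pos: [0.4451, -0.2974, 0.236]
tool_rot: [0.623, 0.336, -0.335, -0.622]
ft_force: [0.0, -0.6, -8.8]
grip_width: 0.0552
held centre [ 0.4428 -0.2959  0.236 ] yaw -0.5819 zb 0.2165
top net [464. 204. 520. 283.] 0.97
side net [353.  82. 409. 128.] 0.74
t 16.05 pos [ 0.4452 -0.2979  0.2367] j [-0.59  0.31  0.11  1.37  0.   -0.01] F [-0.86  0.78 -8.03] w 0.0556
turn [0.22 0.27 0.04] (alt [ 1.000e-01 -1.797e+02 -3.000e-01] ) shift in current axes mm [-3.3 16.7  1.3] after turn mm [-3.3 16.7  1.2] dist 17
```

View pics/h1.png

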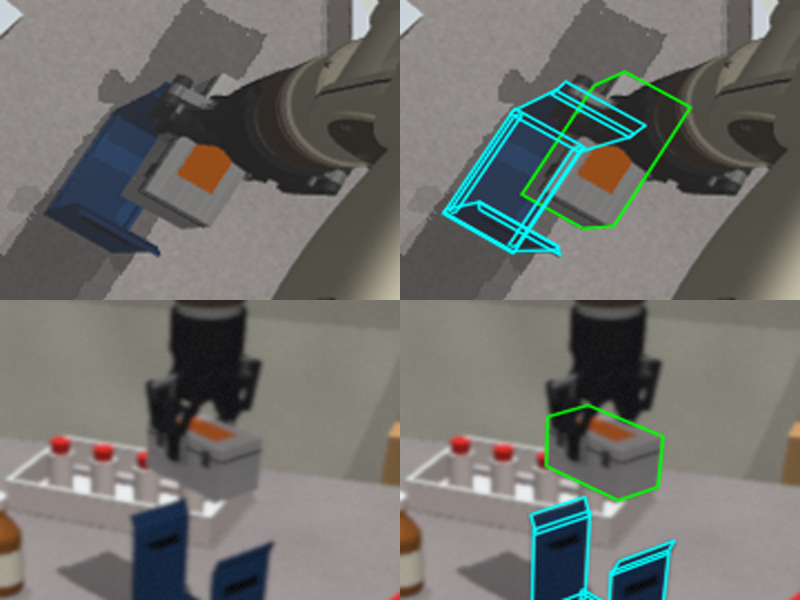

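```bash
python3 -m inch '0.2 0.3 0 -3.3 20 1.2 1;0 0 0 0 30 0 1;0 0 0 0 10 0 1;0 0 0 0 0 0 1;0 0 0 0 0 0 1'; python3 plan.py .44 -.2985 .03 -.587 2.8; python3 plan.py .44 -.2985 .03 -.587 2.8|head -1
```

```text
clock: 16.68
eef_pos: [0.443, -0.3012, 0.1781]
tool_rot: [0.624, 0.334, -0.333, -0.623]
ft_force: [-0.1, -0.3, -8.6]
grip_width: 0.0553
t 16.68 pos [ 0.443  -0.3012  0.1781] j [-0.6   0.34 -0.    1.23  0.   -0.01] F [-0.13 -0.29 -8.59] w 0.0553
turn [ 0.17 -0.1   0.04] (alt [-1.000e-01  1.799e+02  3.000e-01] ) shift in current axes mm [  0.5 148.1   1.6] after turn mm [  0.6 148.1   1.2] dist 148
t 16.68 pos [ 0.443  -0.3012  0.1781] j [-0.6   0.34 -0.    1.23  0.   -0.01] F [-0.13 -0.29 -8.59] w 0.0553
```

```bash
python3 -m inch '0 0 0 0.5 20 1.2 1;0 0 0 0 40 0 1;0 0 0 0 40 0 1;0 0 0 0 30 0 1;0 0 0 0 14 0 1;0 0 0 0 2 0 1;0 0 0 0 0 0 1;0 0 0 0 0 0 1'; python3 plan.py .44 -.2985 .027 -.587 2.8
```

```text
clock: 17.68
eef_pos: [0.4427, -0.3004, 0.0323]
tool_rot: [0.625, 0.334, -0.333, -0.623]
ft_force: [-0.1, -0.2, -9.1]
grip_width: 0.0554
t 17.68 pos [ 0.4427 -0.3004  0.0323] j [-0.6   0.48 -0.21  0.88  0.   -0.01] F [-0.14 -0.2  -9.12] w 0.0554
turn [ 0.21 -0.11  0.04] (alt [-1.000e-01  1.799e+02  3.000e-01] ) shift in current axes mm [0.1 5.3 0.5] after turn mm [0.1 5.3 0.5] dist 5
```

```bash
python3 -m inch '0 0 0 0 2 0 1;0 0 0 0 2 0 1;0 0 0 0 1 0 1;0 0 0 0 0 0 1'; python3 -m inch '0 0 0 0 1 0 1;0 0 0 0 0 0 1'
```

```text
clock: 18.18
eef_pos: [0.4418, -0.2999, 0.0278]
tool_rot: [0.624, 0.334, -0.333, -0.623]
ft_force: [-4.2, 1.8, 6.6]
grip_width: 0.0554
clock: 18.42
eef_pos: [0.4418, -0.2999, 0.0278]
tool_rot: [0.624, 0.334, -0.333, -0.623]
ft_force: [-7.2, 4.3, 11.8]
grip_width: 0.0549
```

```bash
python3 -m inch '0 0 0 0 0 0 0.3;0 0 0 0 0 0 0;0 0 0 0 0 0 0;0 0 0 0 0 0 0'; python3 -m inch '0 0 0 0 -20 0 0;0 0 0 0 -50 0 0;0 0 0 0 -60 0 0;0 0 0 0 -60 0 0;0 0 0 0 -15 0 0;0 0 0 0 0 0 0';python3 plan.py .597 -.142 .22 -.785
```

```text
clock: 18.92
eef_pos: [0.4416, -0.2997, 0.0247]
tool_rot: [0.624, 0.334, -0.333, -0.624]
ft_force: [-0.5, 0.1, 0.2]
grip_width: 0.0855
clock: 19.68
eef_pos: [0.4418, -0.3, 0.2304]
tool_rot: [0.624, 0.334, -0.333, -0.623]
ft_force: [-0.3, 0.0, -0.1]
grip_width: 0.0853
t 19.68 pos [ 0.4418 -0.3     0.2304] j [-0.6   0.31  0.09  1.35  0.   -0.01] F [-0.34  0.04 -0.13] w 0.0853
turn [ 0.14 11.23  0.06] (alt [ 1.000e-01 -1.688e+02 -2.000e-01] ) shift in current axes mm [217.6  10.7 -41.2] after turn mm [221.5  10.4   1.9] dist 222
```

```bash
cat > fitcase.py <<'E'
import sys
from h import *
# fitcase.py x y yaw zbottom tag
x,y,a,zb=[float(v) for v in sys.argv[1:5]]
parts=CASE(zb);C=[];M=[];G=[]
for n in("top","side"):
    c=bot.camera(n);L=bot.cut_out("case_a",n);u=proj(c,[[x,y,zb+.05]])[0]
    S=sil(c,(x,y,a),parts)>.5;b=None
    for d in L:
        m=d["region"];iou=(m&S).sum()/(m|S).sum()
        if b is None or iou>b[0]: b=(iou,m.astype(float),d["conf"])
    g=c["color"].copy()
    if b and b[0]>.4:
        r,f=fit([c],[b[1]],[x,y,a],parts);print(n,"iou0",round(b[0],2),np.round(r,4),round(f,3));C.append(c);M.append(b[1]);segs(g,c,r,parts,(0,255,0))
    else: print(n,"no match",b and b[0])
    u=np.int32(u);x0=np.clip(u[0]-90,0,460);y0=np.clip(u[1]-75,0,330)
    G.append(np.hstack([cv2.resize(k[y0:y0+150,x0:x0+180],(400,300),interpolation=cv2.INTER_CUBIC) for k in(c["color"],g)]))
if len(C)==2: r,f=fit(C,M,[x,y,a],parts);print("both",np.round(r,4),round(f,3))
cv2.imwrite(f"pics/{sys.argv[5]}.png",np.vstack(G))
E
python3 fitcase.py .599 -.1405 -.785 0 q2
```

```text
top iou0 0.87 [ 0.5956 -0.1418 -0.7983] 0.037
side iou0 0.88 [ 0.6006 -0.1452 -0.811 ] 0.091
both [ 0.5967 -0.142  -0.7989] 0.165
```

View pics/q2.png

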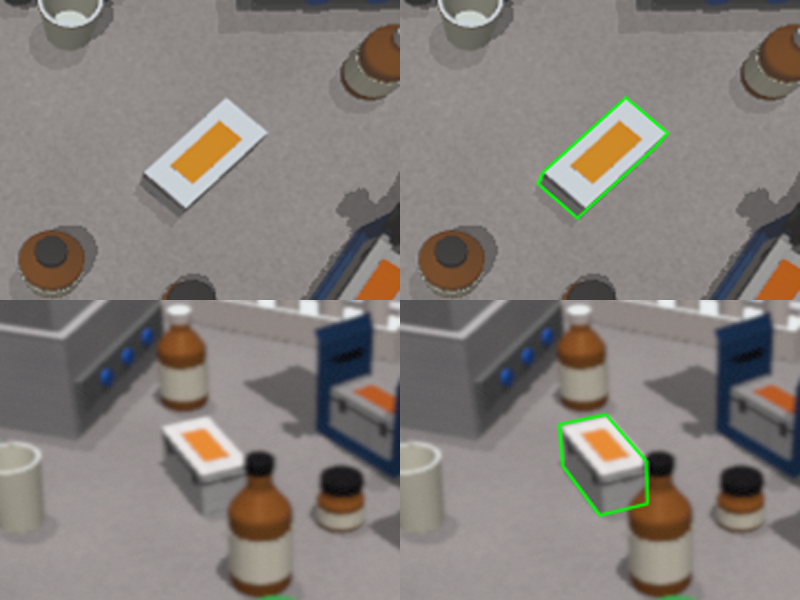

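```bash
python3 -m inch '0 5.5 0 0 0 0 0;0 5.5 0 0 0 0 0;0 0 0 40 0 0.5 0;0 0 0 60 0 0.5 0;0 0 0 60 0 0.5 0;0 0 0 40 0 0.5 0;0 0 0 21 0 0 0;0 0 0 0 0 0 0;0 0 0 0 0 0 0'; python3 plan.py .5963 -.142 .017 -.788
```

```text
clock: 21.0
eef_pos: [0.5944, -0.1424, 0.2294]
tool_rot: [-0.653, -0.271, 0.272, 0.653]
ft_force: [0.2, -0.3, -0.3]
grip_width: 0.0855
t 21.0 pos [ 0.5944 -0.1424  0.2294] j [-0.24  0.47  0.33  1.43 -0.    0.55] F [ 0.24 -0.27 -0.34] w 0.0855
turn [-0.04  0.33 -0.03] (alt [-0.000e+00 -1.797e+02  1.000e-01] ) shift in current axes mm [  1.7 212.4  -1.2] after turn mm [  1.6 212.4  -1. ] dist 212
```

```bash
python3 -m inch '0 0 0 1.7 40 -1.2 0;0 0 0 0 60 0 0;0 0 0 0 60 0 0;0 0 0 0 30 0 0;0 0 0 0 22 0 0;0 0 0 0 0 0 0;0 0 0 0 0 0 0'; python3 plan.py .5963 -.142 .017 -.788;  python3 -m inch '0 0 0 0 0 0 1;0 0 0 0 0 0 1;0 0 0 0 0 0 1;0 0 0 0 0 0 1;0 0 0 0 0 0 1'; python3 plan.py .5963 -.142 .017 -.788
```

```text
clock: 21.88
eef_pos: [0.598, -0.142, 0.0193]
tool_rot: [0.653, 0.272, -0.271, -0.652]
ft_force: [0.2, -0.4, 0.2]
grip_width: 0.0852
t 21.88 pos [ 0.598  -0.142   0.0193] j [-0.23  0.62  0.01  0.96  0.    0.55] F [ 0.16 -0.41  0.19] w 0.0852
turn [0.11 0.32 0.09] (alt [ 1.000e-01 -1.797e+02 -2.000e-01] ) shift in current axes mm [-1.2  2.3  1.3] after turn mm [-1.2  2.3  1.3] dist 3
clock: 22.5
eef_pos: [0.5984, -0.1417, 0.0196]
tool_rot: [0.654, 0.273, -0.271, -0.652]
ft_force: [-1.9, -1.1, 5.7]
grip_width: 0.0554
t 22.5 pos [ 0.5984 -0.1417  0.0196] j [-0.23  0.62  0.02  0.96 -0.    0.55] F [-1.87 -1.1   5.67] w 0.0554
turn [0.18 0.39 0.05] (alt [ 1.000e-01 -1.796e+02 -3.000e-01] ) shift in current axes mm [-1.7  2.6  1.3] after turn mm [-1.7  2.6  1.3] dist 3
```

Offset of the case is about +1.3 mm along tool z. Lift, heft again, and carry.

```bash
python3 -m inch '0 0 0 0 -10 0 1;0 0 0 0 -40 0 1;0 0 0 0 -60 0 1;0 0 0 0 -60 0 1;0 0 0 0 -50 0 1;0 0 0 0 0 0 1;0 0 0 0 0 0 1'; python3 plan.py .44 -.2985 .24 -.587 1.3
```

```text
clock: 23.38
eef_pos: [0.5965, -0.1405, 0.236]
tool_rot: [-0.652, -0.272, 0.273, 0.653]
ft_force: [0.2, -0.1, -5.5]
grip_width: 0.0555
t 23.38 pos [ 0.5965 -0.1405  0.236 ] j [-0.23  0.47  0.35  1.45  0.    0.55] F [ 0.23 -0.14 -5.46] w 0.0555
turn [ -0.16 -11.09  -0.03] (alt [  0.  168.9  -0.2] ) shift in current axes mm [-222.2   -3.9   -1.3] after turn mm [-218.3   -4.    41.5] dist 222
```

```bash
python3 fitcase.py .44 -.2985 -.587 .006 p2;python3 -m inch '0 -5.5 0 0 0 0 1;0 -5.5 0 0 0 0 1;0 0 0 -30 0 6 1;0 0 0 -45 0 8 1;0 0 0 -55 0 10 1;0 0 0 -45 0 9 1;0 0 0 -30 0 5 1;0 0 0 -13 0 3 1;0 0 0 0 0 0 1;0 0 0 0 0 0 1'; python3 plan.py .44 -.2985 .22 -.587 1.3
```

```text
top no match 0.0
side iou0 0.59 [ 0.4653 -0.3058 -1.1596] 0.349
clock: 24.82
eef_pos: [0.4431, -0.2986, 0.2375]
tool_rot: [-0.623, -0.334, 0.333, 0.624]
ft_force: [0.0, -0.2, -5.4]
grip_width: 0.0556
t 24.82 pos [ 0.4431 -0.2986  0.2375] j [-0.59  0.31  0.11  1.37  0.   -0.01] F [ 0.04 -0.25 -5.37] w 0.0556
turn [ 0.01 -0.04  0.08] (alt [-1.0e-01  1.8e+02  0.0e+00] ) shift in current axes mm [-1.6 17.4  1.3] after turn mm [-1.6 17.5  1.3] dist 18
```

View pics/p2.png

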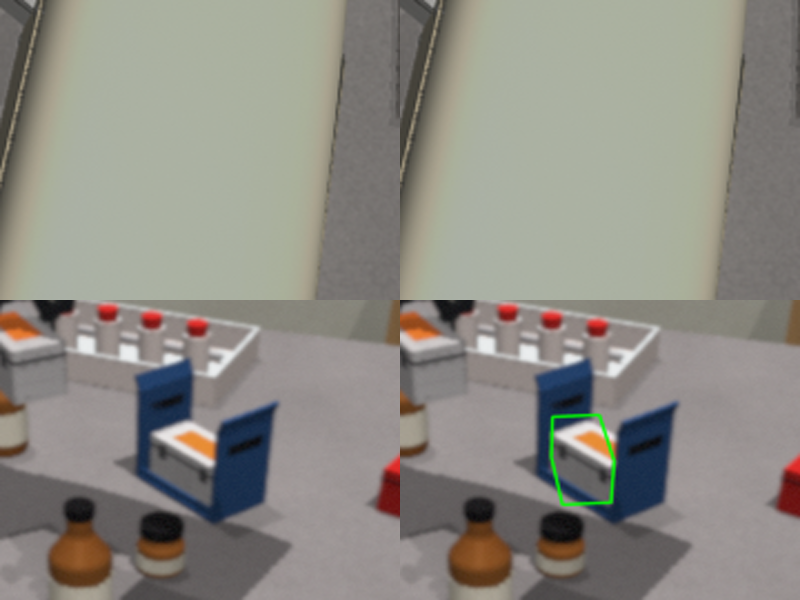

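```bash
python3 -m inch '0 0 0 -1.6 20 1.3 1;0 0 0 0 30 0 1;0 0 0 0 0 0 1;0 0 0 0 0 0 1'; python3 ov.py h2 1.3; python3 plan.py .44 -.2985 .095 -.587 1.3
```

```text
clock: 25.32
eef_pos: [0.4414, -0.2998, 0.1887]
tool_rot: [0.624, 0.334, -0.333, -0.623]
ft_force: [-0.2, -0.1, -3.7]
grip_width: 0.0556
held centre [ 0.4403 -0.299   0.1887] yaw -0.5876 zb 0.1692
top net [461. 213. 509. 288.] 0.84
side net [354. 102. 407. 146.] 0.66
t 25.52 pos [ 0.4413 -0.3004  0.1891] j [-0.6   0.33  0.01  1.25  0.   -0.01] F [-0.76  0.87 -4.73] w 0.0554
turn [ 0.17 -0.09  0.04] (alt [-1.000e-01  1.799e+02  3.000e-01] ) shift in current axes mm [ 0.8 94.1  1.1] after turn mm [ 0.9 94.1  0.8] dist 94
```

View pics/h2.png

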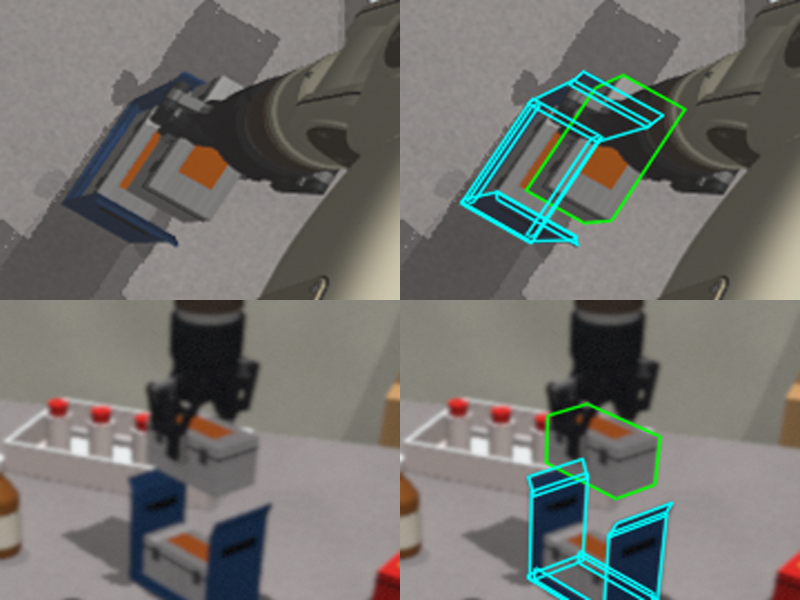

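```bash
python3 -m inch '0 0 0 0.5 15 0.5 1;0 0 0 0 30 0 1;0 0 0 0 30 0 1;0 0 0 0 15 0 1;0 0 0 0 4 0 1;0 0 0 0 0 0 1;0 0 0 0 0 0 1'; python3 plan.py .44 -.2985 .089 -.587 1.3
```

```text
clock: 26.4
eef_pos: [0.4412, -0.2999, 0.095]
tool_rot: [0.624, 0.334, -0.333, -0.623]
ft_force: [0.8, -0.7, -5.2]
grip_width: 0.0552
t 26.4 pos [ 0.4412 -0.2999  0.095 ] j [-0.6   0.4  -0.14  1.03  0.   -0.01] F [ 0.78 -0.71 -5.23] w 0.0552
turn [ 0.17 -0.11  0.04] (alt [-1.000e-01  1.799e+02  3.000e-01] ) shift in current axes mm [0.5 6.  0.5] after turn mm [0.5 6.  0.5] dist 6
```

```bash
python3 -m inch '0 0 0 0.5 2 0.5 1;0 0 0 0 2 0 1;0 0 0 0 0 0 1'; python3 -m inch '0 0 0 0 1 0 1;0 0 0 0 1 0 1;0 0 0 0 0 0 1'
```

```text
clock: 26.78
eef_pos: [0.4401, -0.2985, 0.0897]
tool_rot: [-0.624, -0.334, 0.333, 0.624]
ft_force: [-0.3, -0.7, -4.0]
grip_width: 0.055
clock: 27.15
eef_pos: [0.4402, -0.2987, 0.0878]
tool_rot: [0.624, 0.334, -0.333, -0.624]
ft_force: [0.7, 0.0, -4.5]
grip_width: 0.0554
```

```bash
python3 -m inch '0 0 0 0 1 0 1;0 0 0 0 0 0 1'; python3 -m inch '0 0 0 0 1 0 1;0 0 0 0 0 0 1'
```

```text
clock: 27.4
eef_pos: [0.4402, -0.2987, 0.0876]
tool_rot: [0.624, 0.334, -0.333, -0.623]
ft_force: [-2.6, 2.7, 4.0]
grip_width: 0.0552
clock: 27.65
eef_pos: [0.4403, -0.2987, 0.0876]
tool_rot: [0.624, 0.334, -0.333, -0.623]
ft_force: [-3.9, 3.4, 10.8]
grip_width: 0.0556
```

```bash
python3 -m inch '0 0 0 0 -0.5 0 0.3;0 0 0 0 0 0 0;0 0 0 0 0 0 0;0 0 0 0 0 0 0;0 0 0 0 -15 0 0;0 0 0 0 -50 0 0;0 0 0 0 -50 0 0;0 0 0 0 -30 0 0;0 0 0 0 0 0 0';python3 plan.py .4627 .3167 .23 .593; python3 fitcase.py .4627 .3167 .592 0 r2; python3 fitcase.py .44 -.2985 -.587 .068 q3
```

```text
clock: 28.78
eef_pos: [0.4418, -0.2998, 0.2354]
tool_rot: [0.626, 0.335, -0.332, -0.621]
ft_force: [-0.7, -1.0, -0.2]
grip_width: 0.0857
t 28.77 pos [ 0.4418 -0.2998  0.2354] j [-0.6   0.3   0.1   1.36  0.   -0.01] F [-0.66 -0.97 -0.22] w 0.0857
turn [  0.45 -67.72  -0.25] (alt [  0.3 112.3   0.5] ) shift in current axes mm [524.3   3.  325.1] after turn mm [ 499.6    5.4 -361.9] dist 617
top iou0 0.94 [0.4624 0.3172 0.5785] 0.054
side iou0 0.98 [0.4638 0.3166 0.5829] 0.019
both [0.4631 0.3171 0.5799] 0.078
top iou0 0.78 [ 0.4371 -0.2957 -0.5803] 0.272
side iou0 0.7 [ 0.4601 -0.3034 -1.0301] 0.353
both [ 0.4419 -0.2979 -0.5826] 0.696
```

View pics/q3.png

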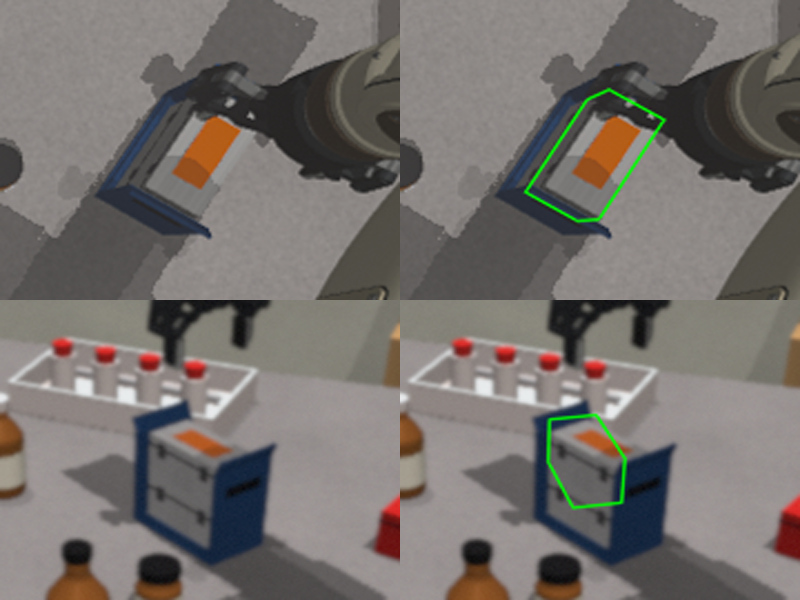

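```bash
python3 -m inch '0 -9.7 0 0 0 0 0;0 -9.7 0 0 0 0 0;0 -9.7 0 0 0 0 0;0 -9.7 0 0 0 0 0;0 -9.7 0 0 0 0 0;0 -9.6 0 0 0 0 0;0 -9.6 0 0 0 0 0;0 0 0 25 0 -18 0;0 0 0 45 0 -33 0;0 0 0 45 0 -33 0;0 0 0 45 0 -33 0;0 0 0 45 0 -33 0'; python3 -m inch '0 0 0 45 0 -33 0;0 0 0 45 0 -33 0;0 0 0 45 0 -33 0;0 0 0 45 0 -33 0;0 0 0 45 0 -33 0;0 0 0 45 0 -30 0;0 0 0 25 0 -17 0;0 0 0 0 0 0 0;0 0 0 0 0 0 0';python3 plan.py .4630 .3170 .017 .585
```

```text
clock: 30.68
eef_pos: [0.4496, -0.0432, 0.231]
tool_rot: [0.332, 0.624, -0.624, -0.332]
ft_force: [0.5, 0.2, 0.9]
grip_width: 0.0856
clock: 31.8
eef_pos: [0.4607, 0.3176, 0.2309]
tool_rot: [-0.332, -0.624, 0.625, 0.332]
ft_force: [0.3, 0.0, 0.8]
grip_width: 0.0851
t 31.8 pos [0.4607 0.3176 0.2309] j [ 0.6   0.36  0.17  1.38 -0.    0.01] F [0.35 0.03 0.79] w 0.0851
turn [-0.04  0.44 -0.04] (alt [-1.000e-01 -1.796e+02  1.000e-01] ) shift in current axes mm [ -1.6 213.9  -1.7] after turn mm [ -1.8 213.9  -1.6] dist 214
```

```bash
python3 -m inch '0 0.4 0 -1.7 40 -1.7 0;0 0 0 0 60 0 0;0 0 0 0 60 0 0;0 0 0 0 30 0 0;0 0 0 0 22 0 0;0 0 0 0 0 0 0;0 0 0 0 0 0 0'; python3 plan.py .463 .317 .017 .585;  python3 -m inch '0 0 0 0 0 0 1;0 0 0 0 0 0 1;0 0 0 0 0 0 1;0 0 0 0 0 0 1;0 0 0 0 0 0 1'; python3 plan.py .463 .317 .017 .585
```

```text
clock: 32.67
eef_pos: [0.4644, 0.3175, 0.0206]
tool_rot: [0.335, 0.624, -0.622, -0.334]
ft_force: [-0.3, 0.2, -0.4]
grip_width: 0.0856
t 32.67 pos [0.4644 0.3175 0.0206] j [ 0.6   0.54 -0.14  0.89 -0.    0.02] F [-0.29  0.2  -0.44] w 0.0856
turn [ 0.13 -0.03 -0.01] (alt [  0.  180.    0.2] ) shift in current axes mm [0.4 3.6 1.5] after turn mm [0.4 3.6 1.5] dist 4
clock: 33.3
eef_pos: [0.4646, 0.3184, 0.021]
tool_rot: [0.335, 0.624, -0.622, -0.334]
ft_force: [0.0, -1.7, 6.0]
grip_width: 0.0553
t 33.3 pos [0.4646 0.3184 0.021 ] j [ 0.6   0.54 -0.14  0.89 -0.    0.02] F [ 0.   -1.7   6.05] w 0.0553
turn [ 0.21  0.04 -0.03] (alt [  -0.  -180.    -0.3] ) shift in current axes mm [-0.3  4.   2.1] after turn mm [-0.3  4.   2.1] dist 5
```

Offset ≈ +1.8 mm.

```bash
python3 -m inch '0 0 0 0 -10 0 1;0 0 0 0 -40 0 1;0 0 0 0 -60 0 1;0 0 0 0 -60 0 1;0 0 0 0 -50 0 1;0 0 0 0 -15 0 1;0 0 0 0 0 0 1;0 0 0 0 0 0 1'; python3 wt.py; python3 plan.py .44 -.2985 .25 -.587 1.8
```

```text
clock: 34.3
eef_pos: [0.4622, 0.3171, 0.2518]
tool_rot: [-0.334, -0.622, 0.624, 0.335]
ft_force: [-0.5, 0.4, -2.7]
grip_width: 0.055
[ 0.07  0.1  -2.46  0.01 -0.    0.02] [0.55 0.48 0.4  0.02 0.03 0.02]
t 34.6 pos [0.4631 0.3176 0.2534] j [ 0.6   0.36  0.22  1.44 -0.    0.02] F [-0.79  0.21 -2.28] w 0.0554
turn [-5.000e-02  6.719e+01 -5.000e-02] (alt [-1.000e-01 -1.128e+02  1.000e-01] ) shift in current axes mm [-502.3    3.9  359.1] after turn mm [-525.7    3.4 -323.8] dist 617
```

```bash
python3 -m inch '0 0 0 -25 0 18 1;0 0 0 -45 0 32 1;0 0 0 -45 0 32 1;0 0 0 -45 0 32 1;0 0 0 -45 0 32 1;0 0 0 -45 0 32 1;0 0 0 -45 0 32 1;0 0 0 -45 0 32 1;0 0 0 -45 0 32 1;0 0 0 -45 0 32 1;0 0 0 -45 0 32 1;0 0 0 -27 0 21 1'; python3 -m inch '0 9.6 0 0 0 0 1;0 9.6 0 0 0 0 1;0 9.6 0 0 0 0 1;0 9.6 0 0 0 0 1;0 9.6 0 0 0 0 1;0 9.6 0 0 0 0 1;0 9.6 0 0 0 0 1;0 0 0 0 0 0 1;0 0 0 0 0 0 1';python3 plan.py .44 -.2985 .23 -.587 1.8
```

```text
clock: 36.1
eef_pos: [0.4412, -0.3016, 0.2539]
tool_rot: [0.335, 0.623, -0.623, -0.335]
ft_force: [0.7, 0.1, -1.2]
grip_width: 0.0555
clock: 37.22
eef_pos: [0.4417, -0.299, 0.2541]
tool_rot: [-0.623, -0.335, 0.334, 0.623]
ft_force: [0.1, -1.5, -1.8]
grip_width: 0.0555
t 37.23 pos [ 0.4417 -0.299   0.2541] j [-0.6   0.3   0.14  1.41  0.   -0.01] F [ 0.09 -1.5  -1.83] w 0.0555
turn [0.01 0.13 0.04] (alt [ 1.000e-01 -1.799e+02 -0.000e+00] ) shift in current axes mm [-0.6 24.1 -0.1] after turn mm [-0.5 24.1 -0.1] dist 24
```

```bash
python3 -m inch '0 0 0 -0.5 25 0 1;0 0 0 0 35 0 1;0 0 0 0 18 0 1;0 0 0 0 0 0 1;0 0 0 0 0 0 1'; python3 ov.py h3 1.8 .021; python3 plan.py .44 -.2985 .155 -.587 1.8
```

```text
clock: 37.85
eef_pos: [0.4421, -0.2997, 0.1772]
tool_rot: [0.624, 0.335, -0.334, -0.623]
ft_force: [-0.3, -0.4, -1.7]
grip_width: 0.0552
held centre [ 0.4406 -0.2987  0.1772] yaw -0.5865 zb 0.1562
top net [458. 216. 509. 285.] 0.89
side net [358. 108. 406. 146.] 0.81
t 38.05 pos [ 0.4421 -0.2998  0.1774] j [-0.6   0.33 -0.01  1.22  0.   -0.01] F [-0.61  0.39 -1.88] w 0.0556
turn [0.15 0.01 0.04] (alt [ 1.0e-01 -1.8e+02 -2.0e-01] ) shift in current axes mm [-0.1 22.4  0.7] after turn mm [-0.1 22.4  0.7] dist 22
```

View pics/h3.png

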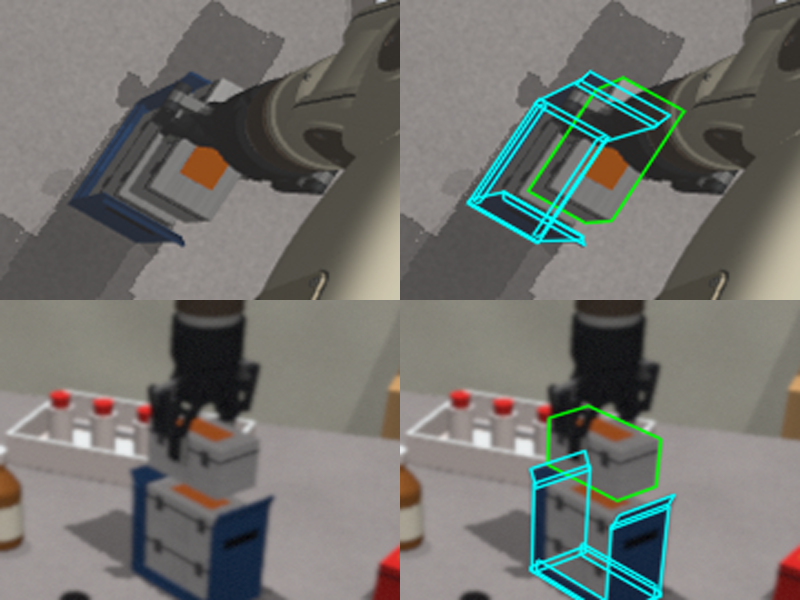

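```bash
python3 -m inch '0 0 0 0 10 0.5 1;0 0 0 0 8 0 1;0 0 0 0 4 0 1;0 0 0 0 0 0 1;0 0 0 0 0 0 1'; python3 -m inch '0 0 0 0 1.5 0 1;0 0 0 0 1 0 1;0 0 0 0 0 0 1';python3 plan.py .44 -.2985 .15 -.587 1.8
```

```text
clock: 38.67
eef_pos: [0.4412, -0.2992, 0.1544]
tool_rot: [0.623, 0.334, -0.334, -0.623]
ft_force: [0.8, 0.0, -1.9]
grip_width: 0.0556
clock: 39.05
eef_pos: [0.4411, -0.2991, 0.1517]
tool_rot: [-0.623, -0.334, 0.334, 0.623]
ft_force: [0.1, 0.6, -2.5]
grip_width: 0.0556
t 39.05 pos [ 0.4411 -0.2991  0.1517] j [-0.6   0.35 -0.05  1.16  0.   -0.01] F [ 0.12  0.63 -2.5 ] w 0.0556
turn [ 0.02 -0.01  0.04] (alt [-1.0e-01  1.8e+02  0.0e+00] ) shift in current axes mm [-0.1  1.7 -0.6] after turn mm [-0.1  1.7 -0.6] dist 2
```

```bash
python3 -m inch '0 0 0 0 1 0 1;0 0 0 0 0 0 1'; python3 -m inch '0 0 0 0 1 0 1;0 0 0 0 0 0 1'
```

```text
clock: 39.3
eef_pos: [0.4412, -0.2991, 0.1511]
tool_rot: [0.623, 0.334, -0.334, -0.623]
ft_force: [-1.2, 0.6, 0.8]
grip_width: 0.0556
clock: 39.55
eef_pos: [0.4412, -0.2992, 0.151]
tool_rot: [0.624, 0.334, -0.333, -0.623]
ft_force: [-2.4, 1.4, 5.8]
grip_width: 0.055
```

Contact (5.8 N up). Release and withdraw straight up, then aside to inspect.

```bash
python3 -m inch '0 0 0 0 0 0 0.3;0 0 0 0 0 0 0;0 0 0 0 0 0 0;0 0 0 0 0 0 0;0 0 0 0 -15 0 0;0 0 0 0 -40 0 0;0 0 0 0 -40 0 0;0 0 0 0 -20 0 0;0 0 0 0 0 0 0'; python3 plan.py .3 -.46 .28 -.587
```

```text
clock: 40.67
eef_pos: [0.4421, -0.2999, 0.2677]
tool_rot: [0.625, 0.335, -0.333, -0.621]
ft_force: [0.8, 0.0, -1.4]
grip_width: 0.0855
t 40.67 pos [ 0.4421 -0.2999  0.2677] j [-0.6   0.29  0.17  1.44  0.   -0.01] F [ 0.84  0.05 -1.41] w 0.0855
turn [ 0.35 -0.01  0.04] (alt [-1.0e-01  1.8e+02  5.0e-01] ) shift in current axes mm [-212.   -12.7   29.6] after turn mm [-212.   -12.3   29.7] dist 214
```

```bash
python3 -m inch '0 0 0 -40 -4 6 0;0 0 0 -60 -4 8 0;0 0 0 -60 -4 8 0;0 0 0 -50 0 8 0;0 0 0 0 0 0 0'; python3 fitcase.py .44 -.2985 -.587 .13 f1; python3 - <<'E'
from h import *
for n in("top","side"):
    c=bot.camera(n);cv2.imwrite(f"pics/{n}F.png",c["color"])
E
```

```text
clock: 41.3
eef_pos: [0.2968, -0.4592, 0.2752]
tool_rot: [-0.624, -0.332, 0.332, 0.625]
ft_force: [-1.1, -0.4, -1.9]
grip_width: 0.0853
top iou0 0.95 [ 0.4388 -0.2973 -0.6061] 0.047
side iou0 0.93 [ 0.4399 -0.2977 -0.5956] 0.068
both [ 0.4395 -0.2973 -0.5923] 0.117
```

View pics/f1.png

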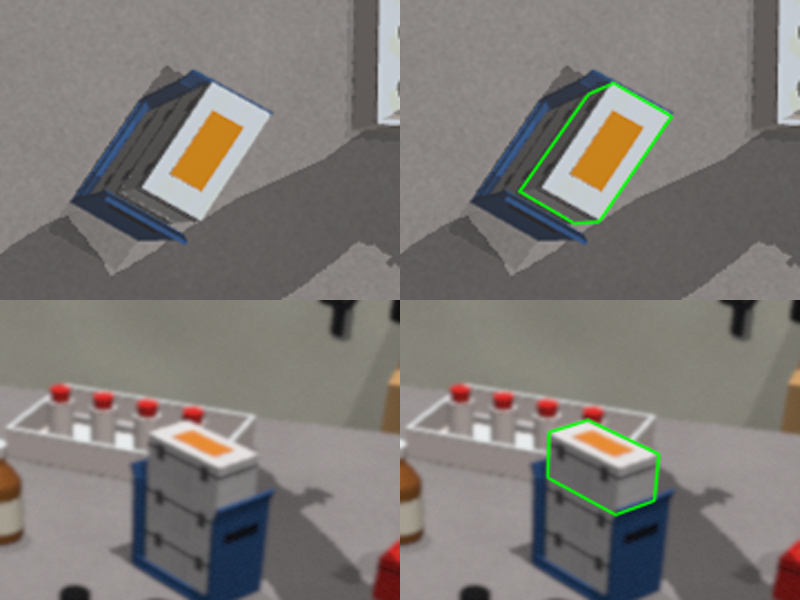

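View pics/topF.png

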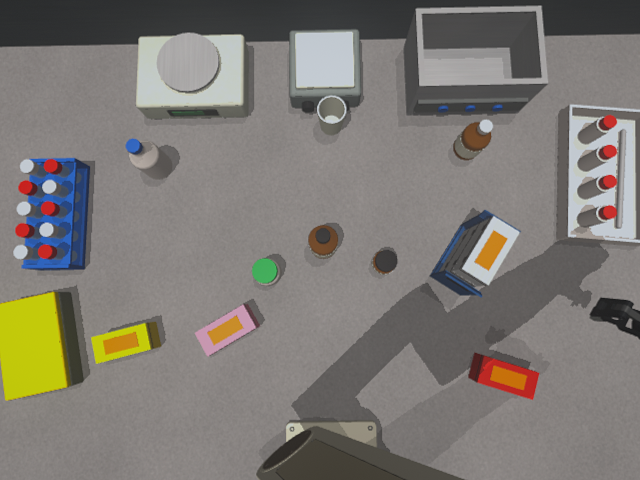

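View pics/sideF.png

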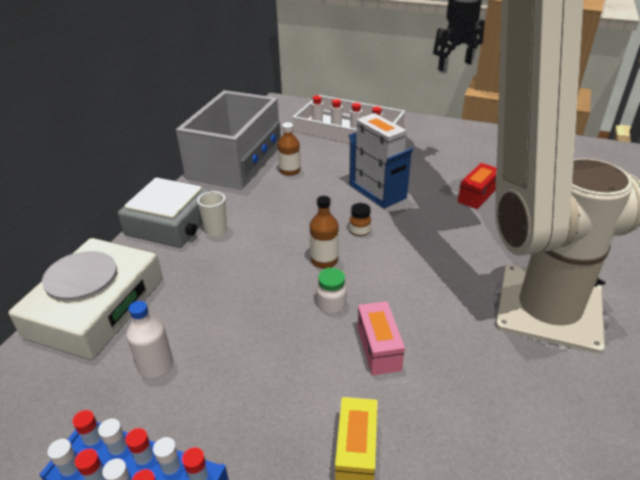

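The final pictures show a neat, level stack of three between the carrier walls (top view about (490,250), side view about (380,160)). The bottles, jars, beaker and look-alikes are at the same pixels as in the first pictures. The gripper is clear of everything.

```bash
python3 -c "
from workcell import bot
print(bot.job_done()); print(bot.get_obs()['clock'])"
```

```text
the job is handed in; nothing more can be done
None
the job is handed in; nothing more can be done
```

All three cases are stacked in the blue carrier, heaviest at the bottom and lightest on top, and I handed the job in at about 42 s of the 72 s.

**Hefting:** the wrist force gave about 0.82 kg (bottom), 0.47 kg (middle) and 0.25 kg (top). Each is within the stated tolerance for heavy, medium and light. I hefted the medium case first and set it back in place. I then stacked the heavy one, the medium one and finally the light one.

**Setting down:** in the carrier, each case was lowered in small steps until the upward force rose, then released. The highest reading was about 12 N. When I set the medium case back on the bench I let go a fraction of a millimetre before it touched.

**Last checks:**
- **Stack:** it looks level and sits between the end walls. The fitted top-case pose is within about 1–2 mm and 0.02 rad of the carrier centre.
- **Other objects:** the bottles, jars, beaker and the coloured look-alikes show no movement against the first pictures.
- **Checks that failed:** the camera fits of the bottom and middle cases once in the carrier did not work, because the walls and arm blocked the view. I judged those two from the pictures and the release positions instead.
- **Disagreements:** the measured tool position varied by 1–4 mm between readings, so I corrected it before each descent.

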